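# Shut two drawers of the desk organiser, leave the one in use open

### The arm

A 6-joint arm with a two-finger parallel gripper is mounted at the origin on a cart in front of the work surface, level with it; the furniture and walls round the work are solid. World frame = base frame: x ahead of the robot, y to its left, z up, the work surface at z = 0. Lengths are in m, angles in degrees, forces in N, time in s.
With the tool pointing down it reaches from about 0.375 to 0.9 m from the base axis. Payload 3.1 kg.
Tool frame: the origin (TCP) lies midway between the tips of the shut fingers; the grasp point (between the pads) lies 19 mm behind it; z points along the fingers, y is the line along which they close (so a half turn about z gives the same grasp; the last joint's range is limited). The gripper opens to 87 mm and grips with 3 to 60 N. Pads are 19 mm wide; open, the fingers measure 117 mm over their backs; the gripper's body (75 mm by 190 mm) begins 51 mm behind the grasp point.
Start: joints at [-85.113, 30.224, 82.088, -0, 67.689, -10.227], TCP at [0.163, -0.603, 0.223] pointing down, gripper open.
Joint ranges: [-176.69, 176.69], [-43.24, 126.21], [12.49, 139.97], [-82, 262], [0, 151.66], [-163.58, 163.58]. Speed limits (degrees/s): [159.86, 159.86, 180, 180, 180, 180].

### API

Orientations are given as a 3x3 rotation matrix whose columns are the frame's x, y, z axes.
In Python, from rig import bot gives the robot as it stands.
- The arm moves only by the shell command python3 steer.py 'ROWS'. ROWS is 1 to 20 rows, one to a line, with the numbers parted by spaces; each row has 7 numbers: dx, dy, dz in a scale on which 1.0 is 600 mm, then a rotation vector rx, ry, rz in fractions of the full range, 1 being pi/2 rad, then the opening from 0.0 (shut) to 1.0 (fully open); each row is the pose to reach, as a shift and turn from the pose commanded when the command began, along the tool's axes at that moment; what a row does not reach only later rows make up. A row lasts 1/10 s, in which the tool goes at most 0.05 m and 8.59 degrees, less where a joint would pass 70% of its speed; a pose out of reach is approached as far as the arm can. The fingers move at their own pace and stop on an object; the grip force is fixed at half the most. Time passes only in rows, so rows that do not move let the fingers close. It prints the time, the measured TCP pose, the force, the opening and the grip force at its end. Input that does not fit is refused with a message, and nothing moves.
- bot.read_state(): the state, without advancing time (a new reading comes with each control period).
- bot.capture(name): name is "scene" or "top" or "wrist"; returns a dict with "color" (400x640x3 uint8, red, green, blue), "K" (3x3 intrinsics, pixels), "view" (4x4, takes a point from world to camera coordinates); the wrist camera has in their place "mount" (4x4, takes a point from camera to tool coordinates, whose origin is the TCP and whose axes are the flange's). Camera axes: x right, y up, looking along -z (the intrinsics and any distortion apply to the point x, -y, -z); pixel columns grow to the right and rows downward; lengths in m; the calibration is good to about 2 mm. The wrist camera is an equidistant fisheye: a pixel r from the principal point sees the ray r / f radians off the axis. A picture is of the moment at which its call begins: read the wrist's pose just before it. There is no depth.
- bot.hand_in(): hands the job in; it is judged then, once.
The state is a dict: "time_s": time; "joint_positions": joint angles; "qvel": joint speeds; "tau": joint torques, N m; "position": TCP position; "tcp_rot": TCP orientation; "force": force on the tool from outside, world axes, zero at the start; "moment": the same for the moment, N m; "opening": opening from 0.0 (shut) to 1.0 (fully open); "grasp_force": force on a finger pad.
Only numpy, scipy, OpenCV 4.12 (cv2) and the standard library are available. Lean on these libraries where they do the work, as an engineer would, in place of code of your own. Each camera call takes 0.05 s, during which the arm holds its last target. There are 200 camera calls.

### The job

All three drawers of the wooden desk organiser stand open; the round disc lies in one of them, and that drawer is still in use. With the fingertips, push the other two drawers fully shut without slamming them, and leave the drawer with the disc open just as it stands. Do not touch or take out what lies in the drawers, lift nothing, and leave the things around the organiser where they are.

Things in the scene. Friction and masses are not known exactly. Their poses are not given: they have to be found in the camera images.
- organiser: low wooden desk organiser, fixed to the desk, 150 deep (x) x 284 wide (y) x 52 mm high, with three equal drawers side by side at its front (its -x side). Origin: centre of the underside, on the desk; x points to its back, y to its left, z up. Drawers slide along its x axis; drawer centre lines at y = +88 (left), 0 (middle), -88 mm (right)
- left_drawer (a joint): opening of the left drawer, m: 0 fully shut (stop), up to 0.10 pulled out; starts 0.055 to 0.085. Slides with about 1 to 1.5 N friction and stays where it is left. Open on top: 72 mm wide inside, walls to 38 mm above the desk, floor at 8.5 mm
- middle_drawer (a joint): opening of the middle drawer, m: 0 fully shut (stop), up to 0.10 pulled out; starts 0.055 to 0.085. Slides with about 1 to 1.5 N friction and stays where it is left. Open on top: 72 mm wide inside, walls to 38 mm above the desk, floor at 8.5 mm
- right_drawer (a joint): opening of the right drawer, m: 0 fully shut (stop), up to 0.10 pulled out; starts 0.055 to 0.085. Slides with about 1 to 1.5 N friction and stays where it is left. Open on top: 72 mm wide inside, walls to 38 mm above the desk, floor at 8.5 mm
- left_front (a point): middle of the left drawer's outer front face, 22 mm above the desk; moves with it. The flat front is 84 mm wide (4 mm gap to the next), 6 mm thick, from 4 to 50 mm above the desk, with a 40 mm wide finger notch in its top edge down to 38 mm; push it to the organiser's +x. Shut, its face is at x = -0.081 in the organiser's frame
- middle_front (a point): middle of the middle drawer's outer front face, 22 mm above the desk; moves with it. The flat front is 84 mm wide (4 mm gap to the next), 6 mm thick, from 4 to 50 mm above the desk, with a 40 mm wide finger notch in its top edge down to 38 mm; push it to the organiser's +x. Shut, its face is at x = -0.081 in the organiser's frame
- right_front (a point): middle of the right drawer's outer front face, 22 mm above the desk; moves with it. The flat front is 84 mm wide (4 mm gap to the next), 6 mm thick, from 4 to 50 mm above the desk, with a 40 mm wide finger notch in its top edge down to 38 mm; push it to the organiser's +x. Shut, its face is at x = -0.081 in the organiser's frame
- disc: round white disc with a ridged rim, 30 mm across, 10 mm high, lying in one of the three drawers (which one varies); origin: centre of its underside
- block: ivory oblong block with a small hole, 26x40x12 mm, lying in another drawer; origin: centre of its underside
- stick: slim memory stick, 17x56x8 mm, lying in the remaining drawer; origin: centre of its underside
- rook: white chess rook, 74 mm across its foot, 67 mm high, standing to the right of the organiser; bystander; origin: centre of its underside
- tape: roll of tape lying flat, 100 mm across, 25 mm high, to the left of the organiser; bystander; origin: centre of its underside
- eraser: black eraser, 22x48x16 mm, to the left in front of the organiser; bystander; origin: centre of its underside
- pen: green pen lying on the desk, 11x132x14 mm, near the desk edge, before the keyboard; bystander; origin: centre of its underside

How it is judged:
By the outcome, as a careful person would: the job done as asked, in the order asked, and still so for the second after the job is handed in, with the robot touching nothing.
It also fails if it takes over 48 s, if anything falls off the work surface, if the arm or the gripper's body presses on something with over 40 N, if the wrist force passes 120 N, or if a joint passes its speed limit or range.

## Working session

There is one attempt and no reset: what is moved stays moved. The work goes in short steps, Python scripts to look and compute and a shell command to move; the robot and the scene stay as the last step left them, time stands still between calls to the robot, and variables do not carry over. Pictures are saved under pics/ and viewed, at most 10 in all, crops included, and the job is handed in when it is done.

```bash
mkdir -p pics
python3 - <<'E'
from rig import bot
import cv2,numpy as np
s=bot.read_state();print(s['time_s'],s['position'],np.round(s['tcp_rot'],3).tolist(),s['opening'])
for n in("scene","top"):
    c=bot.capture(n);cv2.imwrite(f'pics/{n}0.png',c['color'][...,::-1]);np.savez(f'{n}.npz',K=c['K'],V=c['view'],c=c['color'])
    print(c.keys(),c['K'],np.round(c['view'],3))
E
```

```text
0.0 [ 0.16291883 -0.60263928  0.22157626] [[0.965, 0.261, -0.0], [0.261, -0.965, 0.002], [0.0, -0.002, -1.0]] 1.0007045463106108
dict_keys(['color', 'K', 'view']) [[428.43646966   0.         315.38198557]
 [  0.         428.43646966 208.24427209]
 [  0.           0.           1.        ]] [[-0.721 -0.693 -0.01   0.467]
 [ 0.492 -0.522  0.697 -0.247]
 [-0.488  0.497  0.717 -0.915]
 [ 0.     0.     0.     1.   ]]
dict_keys(['color', 'K', 'view']) [[465.15702337   0.         323.81649128]
 [  0.         465.15702337 199.69566764]
 [  0.           0.           1.        ]] [[ 0.011 -1.     0.021  0.081]
 [ 0.999  0.012  0.035 -0.523]
 [-0.035  0.021  0.999 -1.431]
 [ 0.     0.     0.     1.   ]]
```

View pics/top0.png

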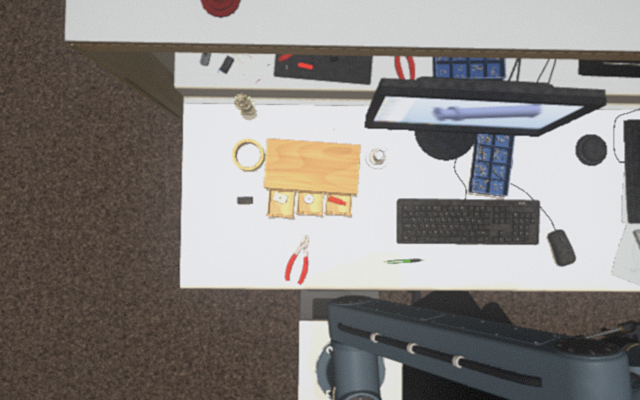

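View pics/scene0.png

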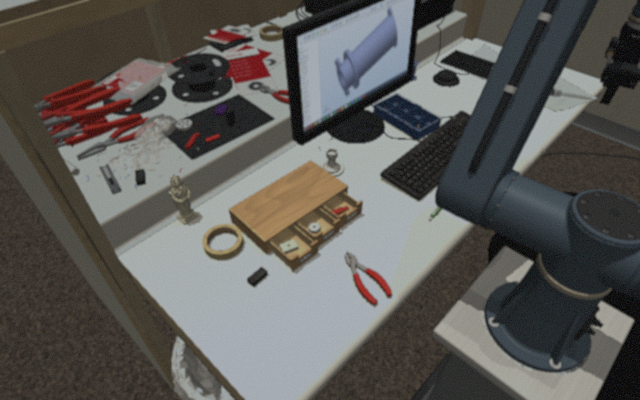

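The organiser is at about (265–360, 138–218) in the top view. The middle drawer seems to hold a round white thing, the left one a pale thing and the right one a red stick. I'll zoom in to check.

Run:
```python
import cv2,numpy as np
a=cv2.imread('pics/top0.png')[130:225,230:390];b=cv2.imread('pics/scene0.png')[155:275,220:370]
a=cv2.resize(a,(800,475),interpolation=cv2.INTER_CUBIC);b=cv2.resize(b,(750,600),interpolation=cv2.INTER_CUBIC)
cv2.imwrite('pics/a.png',a);cv2.imwrite('pics/b.png',b)
```

```text
(no output)
```

View pics/a.png

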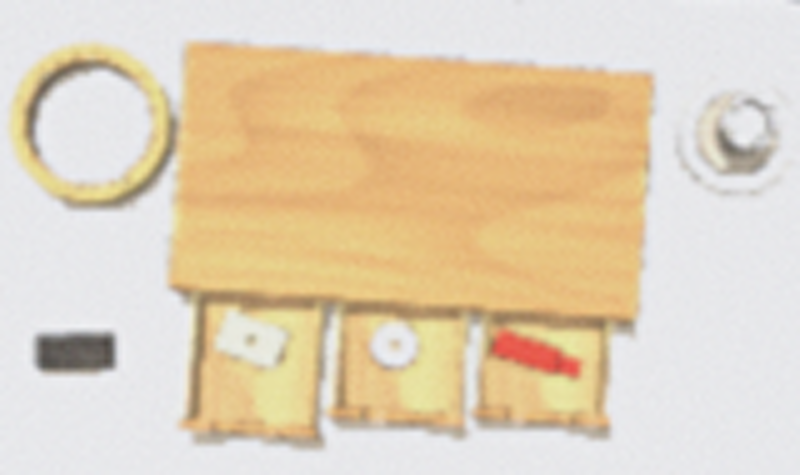

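View pics/b.png

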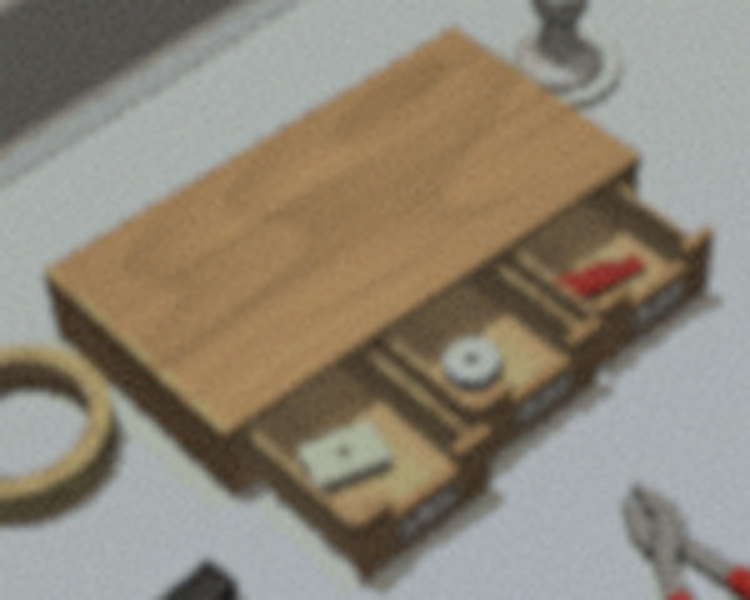

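The disc is in the middle drawer (top pixel ≈ 309,199), the block in the left and the stick in the right. So the left and right drawers must be shut. Next I'll fit the organiser's pose from its top corners in both views.

```bash
cat > h.py <<'E'
import numpy as np
from scipy.optimize import least_squares
C={n:np.load(n+'.npz') for n in('top','scene')}
def proj(n,P):
    K,V=C[n]['K'],C[n]['V'];p=np.asarray(P)@V[:3,:3].T+V[:3,3];p=p*[1,-1,-1]
    q=p@K.T;return q[:,:2]/q[:,2:]
def unproj(n,uv,z):
    K,V=C[n]['K'],C[n]['V'];o=-V[:3,:3].T@V[:3,3]
    d=(np.linalg.inv(K)@[uv[0],uv[1],1])*[1,-1,-1]@V[:3,:3]
    return o+d*(z-o[2])/d[2]
E
python3 - <<'E'
from h import *
z=lambda L,o:(np.array(L,float)+.5)/5+o-.5
T=z([(187,42),(652,73),(634,320),(170,287)],[230,130]);S=z([(455-407,272),(455,28),(638,158),(232,432)],[220,155])
L=np.array([[.075,.142,.052],[.075,-.142,.052],[-.075,-.142,.052],[-.075,.142,.052]])
def W(p,L=L):
    c,s=np.cos(p[2]),np.sin(p[2]);return np.c_[L[:,0]*c-L[:,1]*s+p[0],L[:,0]*s+L[:,1]*c+p[1],L[:,2]]
rt=lambda p:(proj('top',W(p))-T).ravel()
rs=lambda p:(proj('scene',W(p))-S).ravel()
for f in(rt,rs,lambda p:np.r_[rt(p),rs(p)]):
    r=least_squares(f,[.6,.1,0]);print(np.round(r.x,4),np.degrees(r.x[2]),np.round(f(r.x),1))
p=r.x;np.save('p.npy',p)
# fronts: outer top edge, z=.050, in each drawer (top view, zoomed px), opening
for n,uv in(('l',(252,434)),('m',(400,426)),('r',(542,428))):
    for zz in(.05,.04):
        w=unproj('top',z([uv],[230,130])[0],zz)[:2]-p[:2];c,s=np.cos(p[2]),np.sin(p[2])
        print(n,np.round([w[0]*c+w[1]*s,-w[0]*s+w[1]*c],4),'opening',-.081-(w[0]*c+w[1]*s))
for n,uv in(('eraser',(75,352)),('pliers',((300-230)*5,(240-130)*5)),('rook',(735,145))):print(n,unproj('top',z([uv],[230,130])[0],0))
E
```

```text
[ 0.6221  0.1248 -0.0563] -3.227713402385114 [-0.6 -0.4  0.5  0.   0.9  0.2 -0.8  0.3]
[ 0.6199  0.1235 -0.0501] -2.8720047904805224 [-0.6  0.  -0.1 -0.6  1.3 -0.9 -0.5  0.9]
[ 0.6209  0.124  -0.0531] -3.041536398328485 [-0.4  0.1  0.7  0.2  1.3  0.4 -0.4  0.8 -1.  -0.2 -0.3 -0.7  1.  -0.9
 -1.2  0.7]
l [-0.1571  0.0861] opening 0.07610199672263913
l [-0.1572  0.0869] opening 0.07616192803265957
m [-0.1466 -0.002 ] opening 0.06563786712301524
m [-0.1466 -0.0019] opening 0.06562284283677101
r [-0.1424 -0.0871] opening 0.06136491155764727
r [-0.1423 -0.0876] opening 0.0613192796676683
eraser [0.51809823 0.33221937 0.        ]
pliers [0.39734343 0.16029101 0.        ]
rook [ 0.65253121 -0.07710464  0.        ]
```

Each view fits alone and both agree to about 2 mm. The openings are left 76, middle 66 and right 61 mm, all within the stated range. First move: travel with shut fingers, high, to a point in front of the right drawer.

Careful with the scale: shifts go in shares of 600 mm and turns go in shares of pi/2 rad. That gives: -0.561 m / 0.6 = -0.935, 0.414 m / 0.6 = 0.69, 18.2 degrees / 90 = 0.2022.

```bash
python3 steer.py '0.5333 -0.4667 0 0 0 0.1 0
0.5333 -0.4667 0 0 0 0.1 0
0.5333 -0.4667 0 0 0 0.1 0
0.5333 -0.4667 0 0 0 0.1 0
0.5333 -0.4667 0 0 0 0.2022 0
0.5333 -0.4667 0 0 0 0.2022 0
0.5333 -0.4667 0 0 0 0.2022 0
0.5333 -0.4667 0 0 0 0.2022 0
0.5333 -0.4667 0 0 0 0.2022 0
0.69 -0.935 0.1667 0 0 0.2022 0
0.69 -0.935 0.1667 0 0 0.2022 0
0.69 -0.935 0.1667 0 0 0.2022 0
0.69 -0.935 0.1667 0 0 0.2022 0
0.69 -0.935 0.1667 0 0 0.2022 0
0.69 -0.935 0.1667 0 0 0.2022 0
0.69 -0.935 0.1667 0 0 0.2022 0
0.69 -0.935 0.1667 0 0 0.2022 0
0.69 -0.935 0.1667 0 0 0.2022 0'
cat > st.py <<'E'
from rig import bot
from h import *
s=bot.read_state();p=np.load('p.npy');c,n=np.cos(p[2]),np.sin(p[2]);w=s['position'];R=s['tcp_rot']
O=np.array([[c,-n,0],[n,c,0],[0,0,1]])
print('t',s['time_s'],'org frame',np.round(O.T@(w-[p[0],p[1],0]),4),'F',np.round(s['force'],2),'open',s['opening']);print(np.round(O.T@R,3))
E
python3 st.py
```

```text
time_s: 1.9
position: [0.417, 0.0455, 0.1227]
tcp_rot: [[0.999, -0.053, 0.001], [-0.053, -0.999, -0.001], [0.001, 0.0, -1.0]]
force: [-0.2, -0.3, 0.3]
opening: 0.004
grasp_force: 0.0
t 1.9 org frame [-0.1995 -0.0892  0.1227] F [-0.25 -0.28  0.3 ] open 0.004074709770005245
[[ 1.    -0.     0.001]
 [-0.    -1.    -0.   ]
 [ 0.001  0.    -1.   ]]
```

In the tool's units: 0.1 m / 0.6 = 0.1667, 0.044 m / 0.6 = 0.0733.

```bash
python3 steer.py '0 0 0.0833 0 0 0 0
0 0 0.1667 0 0 0 0
0 0 0.1667 0 0 0 0
0.0333 0 0.1667 0 0 0 0
0.05 0 0.1667 0 0 0 0
0.0633 0 0.1667 0 0 0 0
0.0733 0 0.1667 0 0 0 0
0.0833 0 0.1667 0 0 0 0
0.0933 0 0.1667 0 0 0 0
0.1033 0 0.1667 0 0 0 0
0.1133 0 0.1667 0 0 0 0
0.1233 0 0.1667 0 0 0 0
0.1333 0 0.1667 0 0 0 0
0.1417 0 0.1667 0 0 0 0
0.15 0 0.1667 0 0 0 0
0.1567 0 0.1667 0 0 0 0
0.1617 0 0.1667 0 0 0 0
0.1667 0 0.1667 0 0 0 0'; python3 st.py
```

```text
time_s: 3.7
position: [0.5163, 0.0408, 0.0224]
tcp_rot: [[0.999, -0.054, -0.0], [-0.054, -0.999, 0.0], [-0.0, -0.0, -1.0]]
force: [-0.2, 0.3, 0.3]
opening: 0.005
grasp_force: 0.7
t 3.7 org frame [-0.1001 -0.0886  0.0224] F [-0.16  0.28  0.3 ] open 0.005302482611779134
[[ 1.    -0.001 -0.   ]
 [-0.001 -1.     0.   ]
 [-0.    -0.    -1.   ]]
```

```bash
python3 - <<'E'
from rig import bot
import cv2,numpy as np
a=bot.capture('top')['color'][130:225,230:390,::-1];b=bot.capture('scene')['color'][155:275,220:370,::-1]
cv2.imwrite('pics/c.png',np.hstack([cv2.resize(a,(426,253)),cv2.resize(b,(316,253),interpolation=3)]))
E
python3 st.py
```

```text
t 3.8 org frame [-0.0993 -0.0886  0.0225] F [-0.34 -0.76 -0.15] open 0.0010414767404891623
[[ 1.    -0.001  0.001]
 [-0.001 -1.    -0.   ]
 [ 0.001  0.    -1.   ]]
```

View pics/c.png

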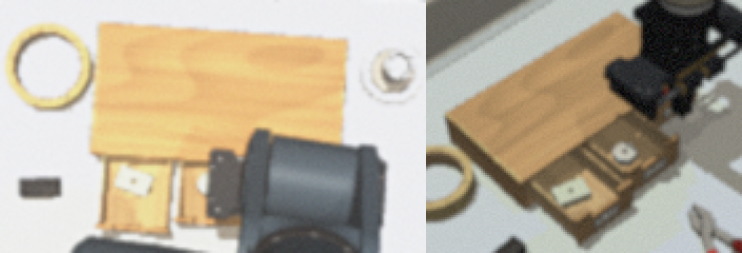

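The right drawer is nearly in and the middle one is untouched. I'll creep forward to the stop.

In the tool's units: 0.007 m / 0.6 = 0.0117, 0.006 m / 0.6 = 0.01.

```bash
python3 steer.py '0.0033 0 0 0 0 0 0
0.0067 0 0 0 0 0 0
0.01 0 0 0 0 0 0
0.0117 0 0 0 0 0 0
0.0117 0 0 0 0 0 0'; python3 st.py|head -1;  python3 steer.py '0.0017 0 0 0 0 0 0
0.0033 0 0 0 0 0 0
0.0033 0 0 0 0 0 0'; python3 st.py|head -1
```

```text
time_s: 4.3
position: [0.5236, 0.0403, 0.0226]
tcp_rot: [[0.999, -0.054, 0.001], [-0.054, -0.999, -0.0], [0.001, 0.0, -1.0]]
force: [-0.9, -0.1, 0.1]
opening: 0.006
grasp_force: 0.3
t 4.3 org frame [-0.0927 -0.0887  0.0226] F [-0.9  -0.08  0.06] open 0.0059960241102479574
time_s: 4.6
position: [0.5254, 0.0403, 0.0226]
tcp_rot: [[0.999, -0.054, 0.0], [-0.054, -0.999, -0.0], [0.0, 0.0, -1.0]]
force: [-1.1, -0.9, -0.2]
opening: 0.005
grasp_force: 0.4
t 4.6 org frame [-0.0909 -0.0886  0.0226] F [-1.12 -0.92 -0.22] open 0.004740031434826067
```

In the tool's units: 0.001 m / 0.6 = 0.0017.

```bash
for i in 1 2; do python3 steer.py '0.0017 0 0 0 0 0 0
0.0017 0 0 0 0 0 0'; done; python3 st.py
```

```text
time_s: 4.8
position: [0.5256, 0.0403, 0.0225]
tcp_rot: [[0.999, -0.054, -0.001], [-0.054, -0.999, 0.0], [-0.001, -0.0, -1.0]]
force: [-1.4, -2.1, 1.5]
opening: 0.006
grasp_force: 1.2
time_s: 5.0
position: [0.5256, 0.0403, 0.0225]
tcp_rot: [[0.999, -0.054, -0.003], [-0.054, -0.999, 0.0], [-0.003, -0.0, -1.0]]
force: [-4.9, -1.4, 2.8]
opening: 0.002
grasp_force: 2.4
t 5.0 org frame [-0.0908 -0.0885  0.0225] F [-4.93 -1.45  2.84] open 0.00200783606148791
[[ 1.    -0.001 -0.003]
 [-0.001 -1.     0.   ]
 [-0.003 -0.    -1.   ]]
```

Motion stalled at x = −0.0908 (expected −0.0905) with 5 N, so the right drawer is shut. Now I'll back off, lift, and move over to the left drawer.

In the tool's units: -0.177 m / 0.6 = -0.295, -0.05 m / 0.6 = -0.0833.

```bash
python3 steer.py '-0.0333 0 0 0 0 0 0
-0.1167 0 0 0 0 0 0
-0.185 0 0 0 0 0 0
-0.185 0 -0.0833 0 0 0 0
-0.185 0 -0.1667 0 0 0 0
-0.185 -0.0833 -0.1667 0 0 0 0
-0.185 -0.1667 -0.1667 0 0 0 0
-0.185 -0.25 -0.1667 0 0 0 0
-0.185 -0.295 -0.1667 0 0 0 0
-0.185 -0.295 -0.1667 0 0 0 0
-0.185 -0.295 -0.1667 0 0 0 0'; python3 st.py
python3 - <<'E'
from rig import bot
import cv2,numpy as np
a=bot.capture('top')['color'][130:225,230:390,::-1];b=bot.capture('scene')['color'][155:275,220:370,::-1]
cv2.imwrite('pics/d.png',np.hstack([cv2.resize(a,(426,253)),cv2.resize(b,(316,253),interpolation=3)]))
E
```

```text
time_s: 6.1
position: [0.4266, 0.2236, 0.1227]
tcp_rot: [[0.999, -0.052, 0.002], [-0.052, -0.999, 0.0], [0.002, -0.001, -1.0]]
force: [-1.4, 0.1, -0.1]
opening: 0.008
grasp_force: 0.0
t 6.1 org frame [-0.1993  0.0892  0.1227] F [-1.36  0.08 -0.08] open 0.008008666933842234
[[ 1.     0.001  0.002]
 [ 0.001 -1.     0.001]
 [ 0.002 -0.001 -1.   ]]
```

View pics/d.png

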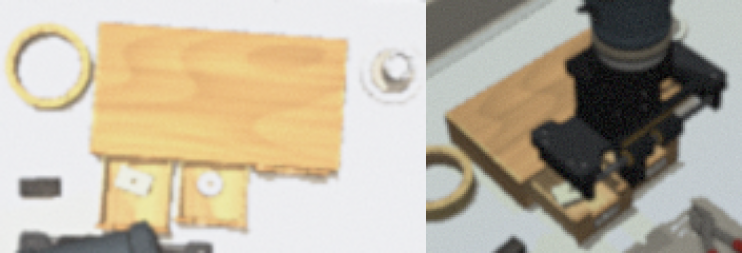

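The right drawer is shut and the other two haven't moved. Next is the left drawer.

In the tool's units: 0.1 m / 0.6 = 0.1667, 0.07 m / 0.6 = 0.1167.

```bash
python3 steer.py '0 0 0.0833 0 0 0 0
0 0 0.1667 0 0 0 0
0 0 0.1667 0 0 0 0
0.025 0 0.1667 0 0 0 0
0.0367 0 0.1667 0 0 0 0
0.0467 0 0.1667 0 0 0 0
0.0567 0 0.1667 0 0 0 0
0.0667 0 0.1667 0 0 0 0
0.0767 0 0.1667 0 0 0 0
0.0867 0 0.1667 0 0 0 0
0.0967 0 0.1667 0 0 0 0
0.1067 0 0.1667 0 0 0 0
0.1167 0 0.1667 0 0 0 0
0.1267 0 0.1667 0 0 0 0
0.1367 0 0.1667 0 0 0 0
0.145 0 0.1667 0 0 0 0
0.1533 0 0.1667 0 0 0 0
0.16 0 0.1667 0 0 0 0
0.165 0 0.1667 0 0 0 0'; python3 st.py; python3 steer.py '0.0033 0 0 0 0 0 0
0.0067 0 0 0 0 0 0
0.01 0 0 0 0 0 0
0.0117 0 0 0 0 0 0
0.0133 0 0 0 0 0 0
0.0133 0 0 0 0 0 0'; python3 st.py|head -1
```

```text
time_s: 8.1
position: [0.5251, 0.2175, 0.0225]
tcp_rot: [[0.999, -0.054, -0.0], [-0.054, -0.999, -0.0], [-0.0, 0.0, -1.0]]
force: [-0.5, -0.3, 0.2]
opening: 0.003
grasp_force: 0.7
t 8.1 org frame [-0.1007  0.0884  0.0225] F [-0.54 -0.33  0.18] open 0.0032071376947110184
[[ 1.    -0.001 -0.   ]
 [-0.001 -1.    -0.   ]
 [-0.     0.    -1.   ]]
time_s: 8.7
position: [0.533, 0.2172, 0.0226]
tcp_rot: [[0.999, -0.054, 0.0], [-0.054, -0.999, 0.0], [0.0, -0.0, -1.0]]
force: [-0.7, -0.7, -0.0]
opening: 0.008
grasp_force: 0.4
t 8.7 org frame [-0.0928  0.0884  0.0226] F [-0.69 -0.65 -0.02] open 0.008212889283423085
```

In the tool's units: 0.001 m / 0.6 = 0.0017.

```bash
for i in 1 2; do python3 steer.py '0.0017 0 0 0 0 0 0
0.0017 0 0 0 0 0 0' >/dev/null; python3 st.py|head -1; done
```

```text
t 8.9 org frame [-0.0918  0.0885  0.0226] F [-0.79 -0.68 -0.4 ] open 0.0060524157599320385
t 9.1 org frame [-0.0908  0.0885  0.0226] F [-0.06 -0.15  0.27] open 0.008445569742876712
```

Not stalled yet, so I'll keep creeping.

In the tool's units: 0.001 m / 0.6 = 0.0017.

```bash
for i in 1 2 3; do python3 steer.py '0.0017 0 0 0 0 0 0
0.0017 0 0 0 0 0 0' >/dev/null; python3 st.py|head -1; done
```

```text
t 9.3 org frame [-0.09    0.0885  0.0226] F [-1.61 -0.64 -0.4 ] open 0.007614511147307563
t 9.5 org frame [-0.09    0.0884  0.0226] F [-3.53  0.5   1.83] open 0.007102696727404623
t 9.7 org frame [-0.0899  0.0884  0.0225] F [-5.47  0.67  4.3 ] open 0.003784368564428385
```

It stalled at −0.090 with 5.5 N, so the left drawer is shut. I'll retreat up, clear the view and check.

In the tool's units: 0.4 m / 0.6 = 0.6667, 0.35 m / 0.6 = 0.5833.

```bash
python3 steer.py '-0.0333 0 0 0 0 0 0
-0.1 0 0 0 0 0 0
-0.1667 0 0 0 0 0 0
-0.1667 0 -0.0833 0 0 0 0
-0.1667 0 -0.1667 0 0 0 0
-0.1667 0 -0.25 0 0 0 0
-0.1667 0.0833 -0.3333 0 0 0 0
-0.1667 0.1667 -0.3333 0 0 0 0
-0.1667 0.25 -0.3333 0 0 0 0
-0.1667 0.3333 -0.3333 0 0 0 0
-0.1667 0.4167 -0.3333 0 0 0 0
-0.1667 0.5 -0.3333 0 0 0 0
-0.1667 0.5833 -0.3333 0 0 0 0
-0.1667 0.6667 -0.3333 0 0 0 0
-0.1667 0.6667 -0.3333 0 0 0 0
-0.1667 0.6667 -0.3333 0 0 0 0'
python3 - <<'E'
from rig import bot
import cv2,numpy as np
from h import *
a=bot.capture('top')['color'];b=bot.capture('scene')['color'][155:275,220:370,::-1]
d=np.abs(a.astype(int)-C['top']['c']).sum(2)[120:300,180:400]>90
A=np.hstack([cv2.resize(np.ascontiguousarray(a[130:225,230:390,::-1]),(426,253),interpolation=3),cv2.resize(np.ascontiguousarray(b),(316,253),interpolation=3)])
D=cv2.resize(np.hstack([a[120:300,180:400,::-1],np.repeat(d[...,None]*255,3,2).astype(np.uint8)]),(742,304))
cv2.imwrite('pics/e.png',np.vstack([A,D]))
E
```

```text
time_s: 11.3
position: [0.4179, -0.1812, 0.2232]
tcp_rot: [[0.998, -0.058, 0.004], [-0.058, -0.998, -0.004], [0.004, 0.003, -1.0]]
force: [0.4, 0.8, -0.3]
opening: 0.007
grasp_force: 0.0
```

View pics/e.png

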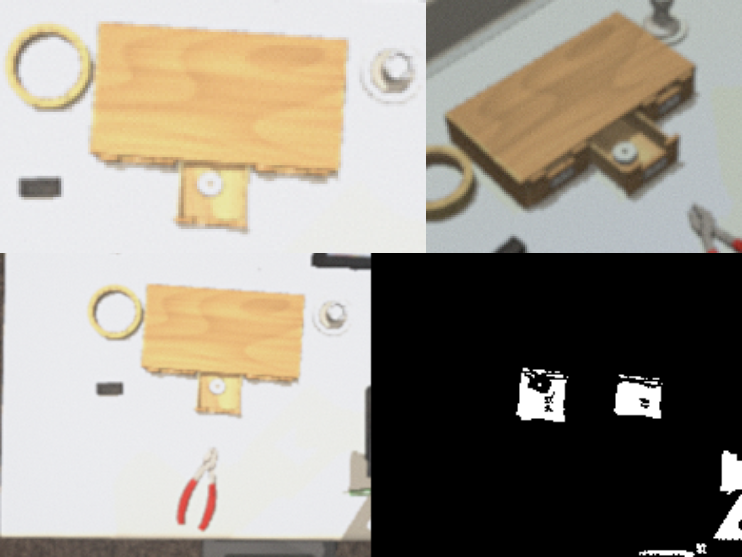

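The left and right drawers are flush. The difference image shows no other change apart from the arm, so the middle drawer, disc and bystanders are where they were. Handing in.

```bash
python3 -c "
from rig import bot
print(bot.hand_in())"
```

```text
the job is handed in; nothing more can be done
None
```

I gently pushed the left and right drawers shut against their stops, left the middle drawer with the disc open as it stood, and handed the job in; the final top-camera image showed nothing else moved.

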